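Shake down the polishing dust box and hold its filter screen home behind the lip

ROBOT

A 6-joint arm with a two-finger parallel gripper is mounted at the origin on the work surface. World frame = base frame: x ahead of the robot, y to its left, z up, the work surface at z = 0. Lengths are in m, angles in rad, forces in N, time in s.
With the tool pointing down it reaches from about 0.325 to 0.9 m from the base axis. Payload 3.5 kg.
Tool frame: the origin (TCP) lies midway between the tips of the shut fingers; the grasp point (between the pads) lies 19 mm behind it; z points along the fingers, y is the line along which they close (so a half turn about z gives the same grasp; the last joint's range is limited). The gripper opens to 85 mm and grips with 20 to 120 N. Pads are 22 mm wide; open, the fingers measure 114 mm over their backs; the gripper's body (76 mm by 85 mm) begins 54 mm behind the grasp point. The pads swing forward as they close: fully open they stand 13 mm farther back than shut.
Start: joints at [1.175, 0.276, -0.026, 1.268, 0, 1.467], TCP at [0.18, 0.598, 0.231] pointing down, gripper open.
Joint ranges: [-3.12, 3.12], [-0.85, 1.88], [-1.08, 1.24], [-1.95, 2.15], [-1.57, 1.53], [-3.14, 3.14]. Speed limits (rad/s): [2.57, 2.57, 3.14, 3.14, 3.14, 3.14].

INTERFACE

Orientations are given as a unit quaternion [w, x, y, z].
In Python, from workcell import monitor, optics, arm gives the robot as it stands.
- The arm moves only by the tool arm_command, never from a script. Its argument "targets" is a list of rows, each a list of 3 entries, a list of its own where there are three numbers: the turn, a rotation vector about the tool's x, y, z each as a share of pi rad, from -1 to 1, then the shift along the tool's x, y, z each as a share of 0.5 m, from -1 to 1, then the closure, from -1 (fully open) to 1 (shut), so that 0 is half open. A call has exactly 5 rows; each row shifts and turns the commanded pose from where the row before left it, along the tool's axes as they then stand; what a row does not reach is not made up. A row lasts 1/8 s, in which the tool goes at most 62.5 mm and 10.7 degrees, less where a joint would pass 70% of its speed; a pose out of reach is approached as far as the arm can. A call with a number of a shift or a turn outside -1 to 1 is refused whole. A call with a gripper value outside its range is refused whole. The fingers move at their own pace and stop on an object; "force" is the grip in N (left out, the last holds). Time passes only in rows, so rows that do not move let the fingers close, or fill a call up. It gives the time, the measured TCP pose, the force, the opening and the grip force at its end, in the units of the state.
- monitor.read_state(): the state, without advancing time (a new reading comes with each control period).
- optics.capture(name): name is "side" or "top"; returns (picture, depth): 400x640x3 uint8, red, green, blue; 400x640 float32, m along the optical axis (not along the pixel's ray), 0 where there is no reading.
- optics.camera_model(name): a dict with "fov_y" (degrees; the focal length in pixels is half the picture's height over the tangent of half this angle, whatever the lens; pixels are square), "cx", "cy" (the principal point, pixels), "camera_from_world" (4x4, takes a point from world to camera coordinates). Camera axes: x right, y up, looking along -z (the intrinsics and any distortion apply to the point x, -y, -z); pixel columns grow to the right and rows downward; lengths in m; the calibration is good to about 2 mm. A picture is of the moment at which its call begins. camera_model takes no time and is no camera call.
- arm.finish_job(): hands the job in; it is judged then, once.
Trained networks look in the newest picture that a camera, given by its name, has taken for a name from the list of things; names that differ only in an ending like _2 or _b are one class to them, and where a whole thing is asked for, a point or a joint stands for the part that bears it (a point fixed in the world has none). Each returns a list of dicts, best first, with "conf" (0 to 1); they miss things now and then, are a little off and sometimes report something else, mostly with a low value. They report only what shows in the picture. A call takes as long as a camera call. They do not tell look-alikes from the thing itself.
- optics.boxes_of(thing, camera): "box" ([left, top, right, bottom] in pixels, round what is visible of it).
The state is a dict: "t": time; "q": joint angles; "qd": joint speeds; "tau": joint torques, N m; "tcp_pos": TCP position; "tool_rot": TCP orientation; "wrist_force": force on the tool from outside, world axes, zero at the start; "ft_torque": the same for the moment, N m; "grip_width": finger opening in m; "grasp_force": force on a finger pad.
Only numpy, scipy, OpenCV 4.12 (cv2) and the standard library are available. Lean on these libraries where they do the work, as an engineer would, in place of code of your own. Each camera call takes 0.05 s, during which the arm holds its last target. There are 200 camera calls.

TASK

We are servicing the polishing dust box: first clean its inner filter by pulling the red-knobbed shaker lever on its side towards its front through the full stroke, then ease it slowly all the way back to rest without letting it snap back. After that, pick the filter screen up off the table, lay it flat between the guides on top of the box and push its edge in under the lip until the sprung seal behind is pressed fully home, and finish still holding it pressed there (do not let go: I will turn the catches). Leave the other things on the bench where they are.

Things in the scene. Friction and masses are not known exactly. Their poses are not given: they have to be found in the camera images.
- dust_box: grey steel dust box fixed to the bench, 220 (x) x 300 (y) x 120 mm high, turned a little. Origin: centre of its underside; its x points from its front (white drawer, switch) to its back, y to its left, z up. All box numbers here are mm in these axes. Two catches, 11 mm high, stand on the flat top at x -49 to -18, at y -56 to -46 and 106 to 116
- lip_edge (a point): middle of the steel lip's front edge, on its underside: box 78, 30, 132, same axes as the box. The lip is a plate 3 mm thick, 164 mm long (y), 12 mm above the top, from x = 78 back to an upright wall at x = 104. The sprung seal lies under it, its front face at x = 90 at rest, 96 when pressed home. The screen goes in below the lip, towards the box's +x
- seat (a point): centre of the screen's underside when it is home: box 41, 30, 120, on the flat top; same axes as the box. The screen slides in along x between two steel guides, 7 mm high, from x = -10 to 78, their inner faces at y = -39 and 99 (138 mm apart, screen 130 mm)
- seal (a joint): how far the orange seal strip (118 mm long, 10 mm high) under the lip is pushed in, m: 0 at rest, 0.006 pressed fully home against its stop. It pushes back with 1.2 N at first touch rising to 8.4 N when home, and pushes the screen out again when that is let go
- shaker (a joint): angle of the sprung shaker lever, rad: 0 at rest (leaning 0.4 rad from upright to the box's back), 0.8 at the end of its stroke (leaning 0.4 rad to the front). The spring pulls back with 0.19 N m at rest rising to 0.79 N m at full stroke (1.3 to 5.6 N at the knob), damping 0.25 N m s/rad: let go, it snaps back
- shaker_knob (a point): centre of the red ball knob, 30 mm across, on the end of the lever (a 10 mm rod). The lever turns about an axis along the box's y through box 0, -175, 85, beside its -y side; the knob is 140 mm from that axis and stands at box 55, -175, 214 at rest, -55, -175, 214 at full stroke
- screen_grip (a point): filter screen's grip, at the point to grasp: the screen's middle, 30 mm above its underside. Screen: flat aluminium frame with mesh, 110 (own x) x 130 (own y) x 8 mm, the same either way round, loose, about 0.2 kg. Grip: upright blue bar, 12 mm thick (own x), 60 mm long (own y), top 42 mm above the underside, pinched across its thickness. When home its x lies along the box's x
- dish: white ceramic bowl, 84 mm across, 28 mm high; bystander, origin under its middle
- jar: glass jar with metal cap, 60 mm across, 75 mm high; bystander, origin under its middle
- compound_bar: red-brown bar of polishing compound, 110 x 45 x 35 mm; bystander, origin under its middle
- hammer: hammer lying flat, 240 mm long along its x; bystander, origin under its middle
- bench_brush: bench brush lying flat, 200 mm long along its x; bystander, origin under its middle
- firebrick: pale firebrick, 114 x 200 x 50 mm; bystander, origin under its middle
Mind the look-alikes: they are no part of the job. What is shaped like the part that bears screen_grip but purple is not meant.

How it is judged:
By the outcome, as a careful person would: the job done as asked, in the order asked, and still so for the second after the job is handed in, while the arm keeps its last pose, push and grip.
It also fails if it takes over 61 s, if anything falls off the work surface, if the arm or the gripper's body presses on something with over 40 N, if the wrist force passes 120 N, or if a joint passes its speed limit or range.

## Working session

There is one attempt and no reset: what is moved stays moved. The work goes in short steps, Python scripts to look and compute and a tool call to move; the robot and the scene stay as the last step left them, time stands still between calls to the robot, and variables do not carry over. Pictures are saved under pics/ and viewed, at most 10 in all, crops included, and the job is handed in when it is done.

Besides the shell and the picture viewer there is one more tool, called after "Emit:" as name(argument=value, ...), one argument or row to a line, values as JSON. arm_command: Moves the arm, as the interface text tells. Shift numbers are shares of 0.5 m and turn numbers shares of pi rad, none past 1 either way. Its arguments: {"type":"object","properties":{"targets":{"type":"array"},"force":{"type":"number"}},"required":["targets"]}

```bash
mkdir -p pics; ls
cat > h.py <<'E'
import numpy as np, cv2
from workcell import monitor, optics, arm
from scipy.spatial.transform import Rotation as R
def cap(n):
    p,d=optics.capture(n); np.savez(f'{n}.npz',p=p,d=d); return p,d
def cloud(n,d):
    m=optics.camera_model(n); f=200/np.tan(np.radians(m['fov_y'])/2)
    v,u=np.mgrid[:400,:640]; X=np.stack([(u-m['cx'])/f*d,-(v-m['cy'])/f*d,-d,np.ones_like(d)],-1)
    return (X@np.linalg.inv(m['camera_from_world']).T)[...,:3]
E
python3 - <<'E'
from h import *
for n in('side','top'):
    p,d=cap(n); cv2.imwrite(f'pics/{n}0.png',p[...,::-1]); m=optics.camera_model(n); print(n,{k:(v if k!='camera_from_world' else np.linalg.inv(v).round(3).tolist()) for k,v in m.items()})
    for t in('dust_box','shaker_knob','screen_grip'): print(t,[(np.round(b['box']).tolist(),round(b['conf'],2)) for b in optics.boxes_of(t,n)][:4])
print(monitor.read_state())
E
```

```text
pics
side {'fov_y': 48.87223349956333, 'cx': 319.3504297531773, 'cy': 200.44989371154745, 'camera_from_world': [[0.708, 0.406, -0.578, -0.176], [-0.706, 0.391, -0.59, -0.782], [-0.013, 0.826, 0.564, 0.799], [0.0, 0.0, 0.0, 1.0]]}
dust_box [([264.0, 171.0, 396.0, 287.0], 0.95), ([366.0, 193.0, 381.0, 206.0], 0.21)]
shaker_knob [([362.0, 194.0, 396.0, 255.0], 0.89)]
screen_grip [([226.0, 181.0, 265.0, 206.0], 0.8), ([160.0, 212.0, 215.0, 240.0], 0.79)]
top {'fov_y': 55.73189458982437, 'cx': 315.51270102637574, 'cy': 201.74161583861573, 'camera_from_world': [[-0.018, 0.998, -0.067, 0.449], [-1.0, -0.017, 0.008, -0.074], [0.007, 0.067, 0.998, 1.233], [0.0, 0.0, 0.0, 1.0]]}
dust_box [([265.0, 161.0, 394.0, 243.0], 0.82)]
shaker_knob [([376.0, 186.0, 396.0, 217.0], 0.45)]
screen_grip [([179.0, 188.0, 236.0, 238.0], 0.83), ([190.0, 256.0, 239.0, 310.0], 0.7)]
{'t': 0.4, 'q': array([ 1.17458468e+00,  2.76544516e-01, -2.66188952e-02,  1.26803546e+00,
       -1.39764617e-05,  1.46740812e+00]), 'qd': array([-0.00029102, -0.00068952,  0.00287199,  0.00047473, -0.00011345,
       -0.00038925]), 'tau': array([-8.43320890e-05, -4.44862497e+01,  2.95033389e+01,  5.70100863e-03,
       -6.41836255e-05,  7.69381018e-06]), 'tcp_pos': array([0.18036593, 0.59827193, 0.23112016]), 'tool_rot': array([-4.29854961e-05,  1.45889189e-01,  9.89300917e-01, -1.96753847e-04]), 'wrist_force': array([-0.08708378,  0.82788607,  0.26671865]), 'ft_torque': array([ 0.01066201, -0.00465625,  0.01578137]), 'grasp_force': 0.0, 'grip_width': 0.08558642353602836}
```

View pics/top0.png

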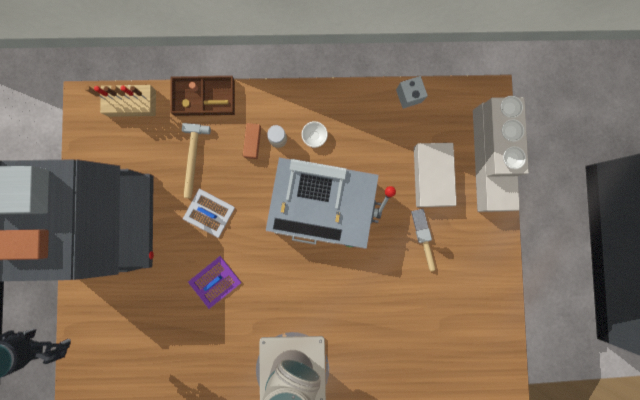

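View pics/side0.png

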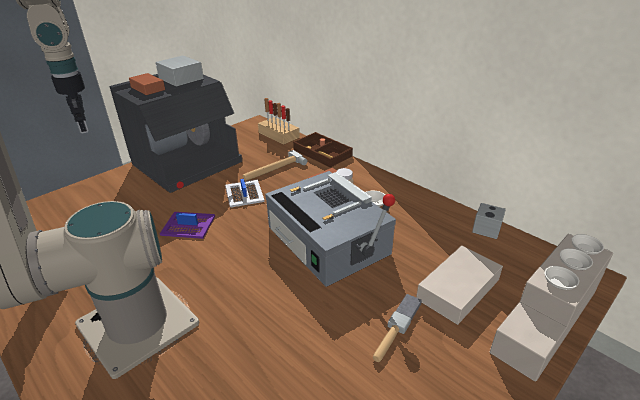

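Top view: the aluminium screen with its blue bar is at about (209,213). Its purple look-alike is at (214,282), so I take the aluminium one. The box is centred near (322,203), with the red knob at (390,191) in top and (389,200) in side. Next I measure these.

Run:
```python
from h import *
def ld(n):
    z=np.load(n+'.npz'); return z['p'],z['d']
for n in('top','side'):
    p,d=ld(n); X=cloud(n,d); hsv=cv2.cvtColor(p,cv2.COLOR_RGB2HSV).astype(int); H,S,V=hsv[...,0],hsv[...,1],hsv[...,2]
    ok=d>0; v,u=np.mgrid[:400,:640]
    win=(u>255)&(u<410)&(v>150)&(v<295)
    # table check
    t=ok&(abs(X[...,2])<.02); print(n,'table z',np.median(X[t][:,2]))
    m=ok&win&(abs(X[...,2]-.12)<.006)
    q=X[m][:,:2]; 
    r=cv2.minAreaRect((q*1000).astype(np.float32)); print('boxtop rect',r,'medz',np.median(X[m][:,2]))
    k=win&ok&((H<6)|(H>174))&(S>150)&(V>90)&(X[...,2]>.17)
    K=X[k]; print('knob px',k.sum(),u[k].mean(),v[k].mean())
    from scipy.optimize import least_squares
    c=least_squares(lambda c:np.linalg.norm(K-c,axis=1)-.015,K.mean(0)-[0,0,.01],loss='soft_l1',f_scale=.002).x; print('knob c',c.round(4),K.mean(0).round(4))
    w=(u>175)&(u<275)&(v>170)&(v<245)
    b=w&ok&(H>105)&(H<130)&(S>130)&(X[...,2]>.012)
    if n=='side': b&=(u>220)&(v<210)
    else: b&=(v<240)
    B=X[b]; print('bar n',len(B),'z',B[:,2].min(),B[:,2].max(), cv2.minAreaRect((B[:,:2]*1000).astype(np.float32)))
    f=w&ok&(S<60)&(V>120)&(X[...,2]>.003)&(X[...,2]<.02)
    F=X[f]; print('frame',len(F),np.median(F[:,2]),cv2.minAreaRect((F[:,:2]*1000).astype(np.float32)))
p=cv2.imread('pics/side0.png'); a=cv2.resize(p[165:290,150:410],None,fx=3,fy=3,interpolation=cv2.INTER_CUBIC); cv2.imwrite('pics/c1.png',a)
```

```text
top table z 0.0005281780756029031
boxtop rect ((519.6508178710938, -114.94094848632812), (328.4477844238281, 220.2277374267578), 79.04310607910156) medz 0.12040577307770528
knob px 92 389.7282608695652 191.17391304347825
knob c [ 0.5423 -0.2835  0.2136] [ 0.5412 -0.2812  0.2235]
bar n 65 z 0.021715096331828443 0.048242364508609414 ((500.7817077636719, 262.5740051269531), (56.58454132080078, 11.230684280395508), 62.42061996459961)
frame 730 0.0083780458489765 ((501.5534973144531, 264.57568359375), (132.83543395996094, 111.8794174194336), 61.6185417175293)
side table z -0.0008435878593821
boxtop rect ((516.3745727539062, -116.75691223144531), (334.39056396484375, 223.36895751953125), 79.50264739990234) medz 0.11867002160724094
knob px 120 388.55833333333334 199.58333333333334
knob c [ 0.54   -0.2845  0.2123] [ 0.5333 -0.2892  0.2188]
bar n 60 z 0.012029661752619769 0.044052876289138565 ((497.2752380371094, 259.885498046875), (59.47860336303711, 10.60744571685791), 61.03276824951172)
frame 368 0.006241091428928647 ((456.948486328125, 184.46817016601562), (311.70123291015625, 109.95338439941406), 61.31189727783203)
```

View pics/c1.png

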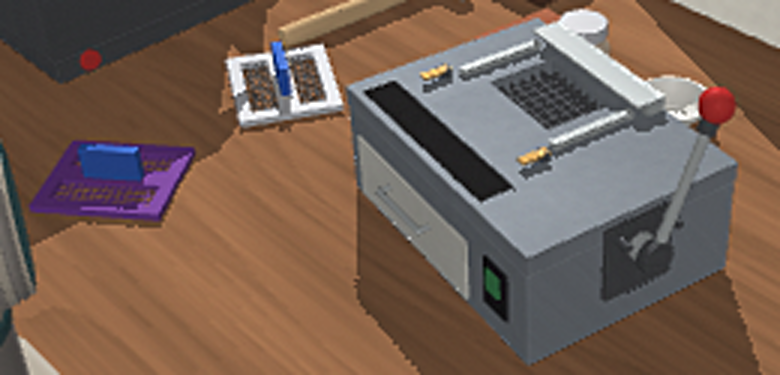

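The crop confirms the choice: white aluminium frame with a blue upright bar, the purple one apart to its lower left. Next I refine the box pose.

Run:
```python
from h import *
from scipy.optimize import minimize
for n in('top','side'):
    z=np.load(n+'.npz'); X=cloud(n,z['d']); v,u=np.mgrid[:400,:640]
    m=(z['d']>0)&(u>255)&(u<410)&(v>150)&(v<295)
    P=X[m]; 
    c=np.array([.5215,-.1013]); th=np.radians(-11)
    def tb(P,c,th): 
        q=P[:,:2]-c; return np.c_[q[:,0]*np.cos(th)+q[:,1]*np.sin(th),-q[:,0]*np.sin(th)+q[:,1]*np.cos(th)]
    T=P[(abs(P[:,2]-.12)<.004)]
    for i in range(4):
        q=tb(T,c,th); t=T[(q[:,1]>-.156)&(q[:,1]<.156)&(abs(q[:,0])<.116)]
        r=cv2.minAreaRect((t[:,:2]*1000).astype(np.float32)); 
        a=r[2] if r[1][0]>r[1][1] else r[2]-90
        th=np.radians(a-90); c=np.array(r[0])/1000
        if th<-1.5: th+=np.pi
    print(n,'rect',r,'yaw',np.degrees(th))
    c=np.array([.5215,-.1013]); th=np.radians(-11)
    q=tb(P,c,th)*1000; zz=P[:,2]*1000
    for nm,s in(('guide',(zz>123.5)&(zz<130)&(q[:,0]>-5)&(q[:,0]<70)),('lip',(zz>131)&(zz<140)&(q[:,0]>60)),('wall',(zz>140)&(zz<175)&(abs(q[:,1]-30)<90)),('catch',(zz>127)&(zz<134)&(q[:,0]<-10))):
        a=q[s]; 
        for nm2,b in((' L',a[a[:,1]>30]),(' R',a[(a[:,1]<=30)&(a[:,1]>-80)])):
            if len(b)>3: 
                print(nm+nm2,len(b),'x',np.percentile(b[:,0],[3,50,97]).round(1),'y',np.percentile(b[:,1],[3,50,97]).round(1),'slope deg',np.degrees(np.polyfit(b[:,0],b[:,1],1)[0]).round(2),'z',np.median(zz[s]).round(1))
```

```text
top rect ((521.5451049804688, -104.90745544433594), (308.0840759277344, 220.2137451171875), 79.07798767089844) yaw -10.922012329101562
guide L 96 x [-3.7 31.7 65.4] y [ 58.5 103.  136.4] slope deg 12.79 z 125.6
guide R 91 x [-2.4 32.  67.1] y [-75.5 -43.6 -18.1] slope deg -1.0 z 125.6
lip L 290 x [ 79.2  94.1 108.4] y [ 32.8  71.1 109.7] slope deg -0.17 z 135.2
lip R 289 x [ 79.2  93.7 108.8] y [-48.9 -11.   27.4] slope deg -1.01 z 135.2
catch L 36 x [-96.4 -35.  -19.4] y [105.6 111.1 127.9] slope deg -6.38 z 129.4
catch R 35 x [-83.5 -32.2 -18.3] y [-55.4 -50.6  22.4] slope deg -52.11 z 129.4
side rect ((519.322265625, -102.12489318847656), (305.20379638671875, 222.80068969726562), 79.2172622680664) yaw -10.782737731933594
guide L 45 x [-1.1 32.3 65.8] y [ 94.3  99.7 106.8] slope deg 0.23 z 125.5
guide R 62 x [-4.1 29.1 67.2] y [-50.6 -45.9 -39.4] slope deg 0.18 z 125.5
lip L 155 x [ 76.3  91.7 106. ] y [ 32.3  68.9 109.2] slope deg -5.27 z 133.4
lip R 198 x [ 76.   90.3 106.2] y [-53.5 -14.8  27.5] slope deg -5.17 z 133.4
catch L 12 x [-48.9 -31.1 -22.7] y [102.2 107.7 113.4] slope deg 5.46 z 127.8
catch R 21 x [-51.3 -36.3 -22.5] y [-58.3 -53.9 -48.9] slope deg 0.96 z 127.8
```

Run:
```python
from h import *
for n in('top','side'):
    z=np.load(n+'.npz'); X=cloud(n,z['d']); P=X[z['d']>0]
    print(n)
    for y0 in np.arange(.25,.8,.05):
        q=P[(P[:,1]>y0)&(P[:,1]<y0+.05)&(P[:,2]>.05)&(P[:,0]>.1)&(P[:,0]<.8)]
        if len(q)>5: print(y0.round(2),len(q),'x',np.percentile(q[:,0],[1,99]).round(3),'zmax',q[:,2].max().round(3))
```

```text
top
0.45 3475 x [0.332 0.628] zmax 0.267
0.5 3675 x [0.153 0.627] zmax 0.352
0.55 4881 x [0.156 0.624] zmax 0.45
0.6 2733 x [0.192 0.627] zmax 0.396
0.65 1400 x [0.204 0.63 ] zmax 0.352
0.7 51 x [0.415 0.63 ] zmax 0.293
side
0.45 2488 x [0.328 0.627] zmax 0.616
0.5 3045 x [0.148 0.626] zmax 0.612
0.55 4825 x [0.131 0.624] zmax 0.608
0.6 1166 x [0.147 0.625] zmax 0.571
0.65 781 x [0.327 0.595] zmax 0.349
0.7 303 x [0.326 0.536] zmax 0.345
```

Emit:
arm_command(
  targets=[
    [[0,0,-0.0325],[0,0,-0.1],1],
    [[0,0,0],[0,0,-0.1],1],
    [[0,0,0],[-0.06,-0.09,0],1],
    [[0,0,0],[-0.06,-0.09,0],1],
    [[0,0,0],[-0.06,-0.09,0],1],
  ],
  force=40,
)

```text
t: 1.02
tcp_pos: [0.2436, 0.4475, 0.3316]
tool_rot: [0.0, 0.095, 0.995, 0.0]
wrist_force: [1.1, -0.6, 0.1]
grip_width: -0.0002
grasp_force: 0.0
```

Emit:
arm_command(
  targets=[
    [[0,0,0],[-0.06,-0.09,0],1],
    [[0,0,0],[-0.06,-0.09,0],1],
    [[0,0,0],[-0.06,-0.09,0],1],
    [[0,0,0],[-0.06,-0.09,0],1],
    [[0,0,0],[-0.06,-0.09,0],1],
  ],
)

```text
t: 1.65
tcp_pos: [0.3482, 0.1979, 0.3316]
tool_rot: [0.001, 0.095, 0.995, 0.0]
wrist_force: [0.6, -0.1, -0.5]
grip_width: 0.0
grasp_force: 0.0
```

Emit:
arm_command(
  targets=[
    [[0,0,0],[-0.06,-0.09,0],1],
    [[0,0,0],[-0.06,-0.09,0],1],
    [[0,0,0],[-0.06,-0.09,0],1],
    [[0,0,0],[-0.06,-0.09,0],1],
    [[0,0,0],[-0.06,-0.09,0],1],
  ],
)

```text
t: 2.28
tcp_pos: [0.4529, -0.0518, 0.3316]
tool_rot: [0.001, 0.095, 0.995, 0.0]
wrist_force: [0.7, 0.0, 0.4]
grip_width: -0.0003
grasp_force: 0.0
```

```bash
cat >> h.py <<'E'
C=np.array([.5213,-.102]); TH=np.radians(-10.95)
def st():
    s=monitor.read_state(); T=R.from_quat(s['tool_rot'][[1,2,3,0]]); p=s['tcp_pos']; Rb=R.from_euler('z',TH)
    y=T.as_matrix()[:,1]
    print('t',round(s['t'],2),'box',(Rb.inv().apply(p-[C[0],C[1],0])*1000).round(1),'world',p.round(4),'yaw_y',np.degrees(np.arctan2(y[1],y[0])).round(2),'tilt',T.as_matrix()[:,2].round(3),'Fbox',Rb.inv().apply(s['wrist_force']).round(2),'w',round(s['grip_width'],4),'g',round(s['grasp_force'],1))
    return s,T
E
python3 -c "
from h import *
st()"
```

```text
t 2.27 box [-76.7  36.3 331.6] world [ 0.4529 -0.0518  0.3316] yaw_y 79.05 tilt [ 0.001 -0.    -1.   ] Fbox [0.69 0.14 0.39] w -0.0003 g 0.0
```

Emit:
arm_command(
  targets=[
    [[0,0,0],[-0.0707,-0.0845,0],1],
    [[0,0,0],[-0.0707,-0.0845,0],1],
    [[0,0,0],[-0.0707,-0.0845,0],1],
    [[0,0,0],[-0.0707,-0.0845,0],1],
    [[0,0,0],[-0.0707,-0.0845,0],1],
  ],
)

```text
t: 2.9
tcp_pos: [0.5867, -0.2925, 0.3314]
tool_rot: [0.0, 0.095, 0.995, 0.0]
wrist_force: [0.9, -0.3, 0.7]
grip_width: 0.0001
grasp_force: 0.0
```

Emit:
arm_command(
  targets=[
    [[0,0,0],[0,0,0.09],1],
    [[0,0,0],[0,0,0.09],1],
    [[0,0,0],[0,0,0.06],1],
    [[0,0,0],[0,0,0.033],1],
    [[0,0,0],[0,0,0],1],
  ],
)

```text
t: 3.52
tcp_pos: [0.5853, -0.2904, 0.1937]
tool_rot: [-0.001, 0.095, 0.995, 0.001]
wrist_force: [0.4, -0.6, 0.6]
grip_width: 0.0002
grasp_force: 0.0
```

```bash
python3 -c "
from h import *
st()
for n in ('top','side'):
    p,d=cap(n)
    if n=='side': cv2.imwrite('pics/s1.png',cv2.resize(p[120:290,280:480,::-1],None,fx=3,fy=3))
"
```

```text
t 3.52 box [  98.6 -172.8  193.7] world [ 0.5853 -0.2904  0.1937] yaw_y 79.08 tilt [-0.002  0.001 -1.   ] Fbox [ 0.51 -0.52  0.61] w 0.0002 g 0.0
```

View pics/s1.png

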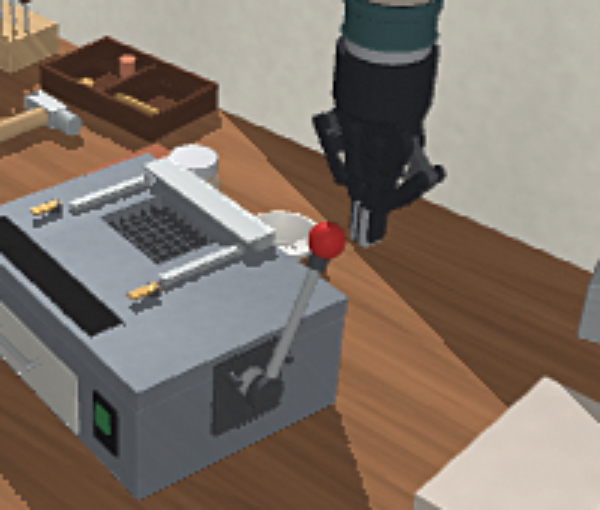

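The knob (crop 327,240) stands just in front of the shut fingers (368,225). I pull it towards the front now.

Emit:
arm_command(
  targets=[
    [[0,0,0],[0.02,0,0],1],
    [[0,0,0],[0.02,0,0],1],
    [[0,0,0],[0.02,0,0],1],
    [[0,0,0],[0.02,0,0],1],
    [[0,0,0],[0.02,0,0],1],
  ],
)

```text
t: 4.25
tcp_pos: [0.5388, -0.2826, 0.1973]
tool_rot: [0.003, 0.095, 0.995, -0.001]
wrist_force: [5.1, -0.8, 5.1]
grip_width: -0.0
grasp_force: 2.5
```

```bash
python3 -c "
from h import *
st()"
```

```text
t 4.25 box [  51.5 -174.   197.3] world [ 0.5388 -0.2826  0.1973] yaw_y 79.08 tilt [ 0.007 -0.003 -1.   ] Fbox [5.15 0.22 5.07] w -0.0 g 2.5
```

Emit:
arm_command(
  targets=[
    [[0,0,0],[0.02,0,0],1],
    [[0,0,0],[0.02,0,0],1],
    [[0,0,0],[0.02,0,0],1],
    [[0,0,0],[0.02,0,0],1],
    [[0,0,0],[0.02,0,0],1],
  ],
)

```text
t: 4.88
tcp_pos: [0.4876, -0.2721, 0.1951]
tool_rot: [0.001, 0.095, 0.995, -0.0]
wrist_force: [5.1, -2.3, 1.5]
grip_width: -0.0001
grasp_force: 2.7
```

```bash
cat >> h.py <<'E'
from scipy.optimize import least_squares
def knob():
    for n in('top','side'):
        p,d=cap(n); X=cloud(n,d); hsv=cv2.cvtColor(p,cv2.COLOR_RGB2HSV).astype(int); H,S,V=hsv[...,0],hsv[...,1],hsv[...,2]
        v,u=np.mgrid[:400,:640]
        k=(d>0)&(u>330)&(u<420)&(v>150)&(v<295)&((H<6)|(H>174))&(S>150)&(V>90)&(X[...,2]>.17)
        K=X[k]
        if len(K)<8: print(n,'few',len(K)); continue
        c=least_squares(lambda c:np.linalg.norm(K-c,axis=1)-.015,K.mean(0)-[0,0,.01],loss='soft_l1',f_scale=.002).x
        b=R.from_euler('z',TH).inv().apply(c-[C[0],C[1],0]); print(n,len(K),'knob box',(b*1000).round(1),'angle from upright',np.arctan2(b[0],b[2]-.085).round(3))
E
python3 -c "
from h import *
st();knob()"
```

```text
t 4.88 box [  -0.8 -173.4  195.1] world [ 0.4876 -0.2721  0.1951] yaw_y 79.07 tilt [ 0.001 -0.001 -1.   ] Fbox [ 5.46 -1.3   1.47] w -0.0001 g 2.7
top 20 knob box [ -25.7 -175.1  223. ] angle from upright -0.184
side 125 knob box [ -29.3 -175.6  221. ] angle from upright -0.212
```

Emit:
arm_command(
  targets=[
    [[0,0,0],[0.011,0,0],1],
    [[0,0,0],[0.011,0,0],1],
    [[0,0,0],[0.011,0,0],1],
    [[0,0,0],[0.011,0,0],1],
    [[0,0,0],[0.008,0,0],1],
  ],
)

```text
t: 5.6
tcp_pos: [0.4629, -0.2661, 0.193]
tool_rot: [0.001, 0.095, 0.995, 0.002]
wrist_force: [7.5, -0.6, -1.0]
grip_width: 0.0001
grasp_force: 3.3
```

```bash
python3 -c "
from h import *
st();knob()"
```

```text
t 5.6 box [ -26.2 -172.2  193. ] world [ 0.4629 -0.2661  0.193 ] yaw_y 79.1 tilt [ 0.002  0.003 -1.   ] Fbox [ 7.51  0.87 -0.99] w 0.0001 g 3.3
top 22 knob box [ -51.2 -174.5  215.7] angle from upright -0.374
side 130 knob box [ -53.8 -175.3  213.6] angle from upright -0.396
```

Nearly there. I creep on to feel the stop.

Emit:
arm_command(
  targets=[
    [[0,0,0],[0.004,0,0],1],
    [[0,0,0],[0.004,0,0],1],
    [[0,0,0],[0.003,0,0],1],
    [[0,0,0],[0,0,0],1],
    [[0,0,0],[0,0,0],1],
  ],
)

```text
t: 6.32
tcp_pos: [0.4598, -0.2656, 0.194]
tool_rot: [0.003, 0.095, 0.995, 0.001]
wrist_force: [12.4, -0.7, -5.1]
grip_width: 0.0004
grasp_force: 5.2
```

```bash
python3 -c "
from h import *
st();knob()"
```

```text
t 6.33 box [ -29.3 -172.3  194. ] world [ 0.4598 -0.2656  0.194 ] yaw_y 79.13 tilt [ 0.006  0.002 -1.   ] Fbox [12.33  1.67 -5.15] w 0.0004 g 5.2
top 22 knob box [ -53.8 -174.6  214.6] angle from upright -0.394
side 124 knob box [ -56.5 -175.1  212.6] angle from upright -0.417
```

Emit:
arm_command(
  targets=[
    [[0,0,0],[0.004,0,0],1],
    [[0,0,0],[0.003,0,0],1],
    [[0,0,0],[0,0,0],1],
    [[0,0,0],[0,0,0],1],
    [[0,0,0],[0,0,0],1],
  ],
)

```text
t: 7.05
tcp_pos: [0.4592, -0.2654, 0.1942]
tool_rot: [0.006, 0.094, 0.996, 0.001]
wrist_force: [19.2, -2.0, -10.2]
grip_width: -0.0001
grasp_force: 8.6
```

```bash
python3 -c "
from h import *
st()"
```

```text
t 7.05 box [ -29.9 -172.2  194.2] world [ 0.4592 -0.2654  0.1942] yaw_y 79.17 tilt [ 0.013  0.002 -1.   ] Fbox [ 19.28   1.69 -10.19] w -0.0001 g 8.6
```

The stop is firm: force rises while the arm barely moves. Now I ease it back.

Emit:
arm_command(
  targets=[
    [[0,0,0],[-0.008,0,0],1],
    [[0,0,0],[-0.008,0,0],1],
    [[0,0,0],[-0.008,0,0],1],
    [[0,0,0],[-0.008,0,0],1],
    [[0,0,0],[-0.008,0,0],1],
  ],
)

```text
t: 7.68
tcp_pos: [0.4731, -0.2692, 0.1948]
tool_rot: [-0.0, 0.095, 0.995, -0.0]
wrist_force: [4.8, -1.1, 3.6]
grip_width: -0.0001
grasp_force: 2.0
```

Emit:
arm_command(
  targets=[
    [[0,0,0],[-0.008,0,0],1],
    [[0,0,0],[-0.008,0,0],1],
    [[0,0,0],[-0.008,0,0],1],
    [[0,0,0],[-0.008,0,0],1],
    [[0,0,0],[-0.008,0,0],1],
  ],
)

```text
t: 8.3
tcp_pos: [0.4928, -0.2729, 0.1947]
tool_rot: [-0.0, 0.095, 0.995, -0.0]
wrist_force: [3.4, -1.5, 2.1]
grip_width: 0.0001
grasp_force: 1.8
```

Emit:
arm_command(
  targets=[
    [[0,0,0],[-0.008,0,0],1],
    [[0,0,0],[-0.008,0,0],1],
    [[0,0,0],[-0.008,0,0],1],
    [[0,0,0],[-0.008,0,0],1],
    [[0,0,0],[-0.008,0,0],1],
  ],
)

```text
t: 8.93
tcp_pos: [0.5121, -0.2766, 0.1943]
tool_rot: [-0.001, 0.095, 0.995, 0.0]
wrist_force: [2.5, -3.1, -0.4]
grip_width: -0.0002
grasp_force: 1.5
```

Emit:
arm_command(
  targets=[
    [[0,0,0],[-0.008,0,0],1],
    [[0,0,0],[-0.008,0,0],1],
    [[0,0,0],[-0.008,0,0],1],
    [[0,0,0],[-0.008,0,0],1],
    [[0,0,0],[-0.008,0,0],1],
  ],
)

```text
t: 9.55
tcp_pos: [0.532, -0.2801, 0.1946]
tool_rot: [-0.0, 0.095, 0.995, 0.0]
wrist_force: [2.3, 0.0, -2.2]
grip_width: -0.0
grasp_force: 1.1
```

Emit:
arm_command(
  targets=[
    [[0,0,0],[-0.008,0,0],1],
    [[0,0,0],[-0.008,0,0],1],
    [[0,0,0],[-0.008,0,0],1],
    [[0,0,0],[-0.008,0,0],1],
    [[0,0,0],[-0.008,0,0],1],
  ],
)

```text
t: 10.18
tcp_pos: [0.5517, -0.2843, 0.1948]
tool_rot: [-0.0, 0.095, 0.995, -0.0]
wrist_force: [1.5, -0.2, -0.8]
grip_width: -0.0003
grasp_force: 0.7
```

Emit:
arm_command(
  targets=[
    [[0,0,0],[-0.008,0,0],1],
    [[0,0,0],[-0.008,0,0],1],
    [[0,0,0],[-0.008,0,0],1],
    [[0,0,0],[-0.008,0,0],1],
    [[0,0,0],[-0.008,0,0],1],
  ],
)

```text
t: 10.8
tcp_pos: [0.5711, -0.288, 0.1949]
tool_rot: [-0.0, 0.095, 0.995, -0.0]
wrist_force: [-0.3, -0.3, -0.1]
grip_width: 0.0001
grasp_force: 0.0
```

```bash
python3 -c "
from h import *
st();knob()"
```

```text
t 10.8 box [  84.2 -173.1  194.9] world [ 0.5711 -0.288   0.1949] yaw_y 79.07 tilt [-0.001  0.    -1.   ] Fbox [-0.19 -0.37 -0.07] w 0.0001 g 0.0
top few 1
side 119 knob box [  53.7 -175.4  212.5] angle from upright 0.398
```

The lever is back at rest (0.398 rad measured) and the fingers are clear. Off to the screen.

Emit:
arm_command(
  targets=[
    [[0,0,0],[-0.02,0,0],-1],
    [[0,0,0],[0,0,-0.09],-0.2],
    [[0,0,0],[0,0,-0.09],-0.2],
    [[0,0,0],[0,0,-0.09],-1],
    [[0,0,0],[0,0,0],-1],
  ],
)

```text
t: 11.52
tcp_pos: [0.5836, -0.2913, 0.3355]
tool_rot: [0.004, 0.095, 0.995, -0.002]
wrist_force: [1.3, -0.4, 1.0]
grip_width: 0.0841
grasp_force: 0.0
```

Emit:
arm_command(
  targets=[
    [[0,0,0],[0.037,0.105,0],-1],
    [[0,0,0],[0.037,0.105,0],-1],
    [[0,0,0],[0.037,0.105,0],-1],
    [[0,0,0],[0.037,0.105,0],-1],
    [[0,0,0],[0.037,0.105,0],-1],
  ],
)

```text
t: 12.15
tcp_pos: [0.5393, -0.0129, 0.3288]
tool_rot: [-0.001, 0.095, 0.995, 0.0]
wrist_force: [0.9, -0.0, -0.7]
grip_width: 0.0853
grasp_force: 0.0
```

Emit:
arm_command(
  targets=[
    [[0,0,0],[0.037,0.105,0],-1],
    [[0,0,0],[0.037,0.105,0],-1],
    [[0,0,0],[0.037,0.105,0],-1],
    [[0,0,0],[0.037,0.105,0],-1],
    [[0,0,0],[0.037,0.105,0],-1],
  ],
)

```text
t: 12.78
tcp_pos: [0.4983, 0.2624, 0.3288]
tool_rot: [-0.0, 0.095, 0.995, -0.0]
wrist_force: [-0.1, -0.2, -0.6]
grip_width: 0.0855
grasp_force: 0.0
```

Emit:
arm_command(
  targets=[
    [[0,0,-0.0504],[0,0,0.03],-1],
    [[0,0,-0.0504],[0,0,0.03],-1],
    [[0,0,-0.0504],[0,0,0.03],-1],
    [[0,0,-0.0504],[0,0,0.03],-1],
    [[0,0,-0.0504],[0,0,0.03],-1],
  ],
)

```text
t: 13.4
tcp_pos: [0.4985, 0.2606, 0.2532]
tool_rot: [-0.001, -0.299, 0.954, -0.0]
wrist_force: [0.2, -1.1, -1.1]
grip_width: 0.0854
grasp_force: 0.0
```

Emit:
arm_command(
  targets=[
    [[0,0,-0.0504],[0,0,0.03],-1],
    [[0,0,-0.0504],[0,0,0.03],-1],
    [[0,0,-0.0504],[0,0,0.03],-1],
    [[0,0,0],[0,0,0.03],-1],
    [[0,0,0],[0,0,0],-1],
  ],
)

```text
t: 14.02
tcp_pos: [0.4975, 0.2602, 0.1927]
tool_rot: [-0.002, -0.511, 0.859, 0.0]
wrist_force: [-0.2, -0.6, 0.4]
grip_width: 0.085
grasp_force: 0.0
```

```bash
python3 -c "
from h import *
s,T=st()
print('tool shift shares to screen',T.inv().apply(np.array([.4995,.262,.014])-s['tcp_pos'])/.5)
p,d=cap('side'); cv2.imwrite('pics/s2.png',cv2.resize(p[90:250,150:350,::-1],None,fx=3,fy=3))
knob()
"
```

```text
t 14.03 box [-92.1 351.  192.7] world [0.4975 0.2602 0.1927] yaw_y 151.52 tilt [-0.004 -0.001 -1.   ] Fbox [-0.11 -0.61  0.42] w 0.085 g 0.0
tool shift shares to screen [-0.00620737 -0.00258953  0.35747028]
top 93 knob box [  55.2 -174.1  214.3] angle from upright 0.403
side 120 knob box [  53.6 -175.5  211.9] angle from upright 0.4
```

View pics/s2.png

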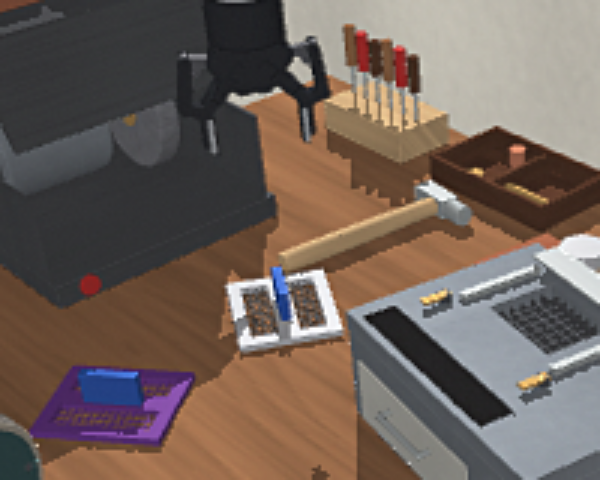

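The gripper straddles the right screen (crop 285,305), well clear of the purple one and the hammer. Descend and grasp.

Emit:
arm_command(
  targets=[
    [[0,0,0],[-0.006,-0.0026,0.09],-1],
    [[0,0,0],[0,0,0.09],-1],
    [[0,0,0],[0,0,0.09],-1],
    [[0,0,0],[0,0,0.06],-1],
    [[0,0,0],[0,0,0.026],-1],
  ],
)

```text
t: 14.8
tcp_pos: [0.5008, 0.2624, 0.0156]
tool_rot: [-0.001, -0.512, 0.859, 0.0]
wrist_force: [0.4, -0.7, 0.7]
grip_width: 0.0856
grasp_force: 0.0
```

Emit:
arm_command(
  targets=[
    [[0,0,0],[0,0,0],-1],
    [[0,0,0],[0,0,0],0.3],
    [[0,0,0],[0,0,0],0.6],
    [[0,0,0],[0,0,0],1],
    [[0,0,0],[0,0,0],1],
  ],
  force=70,
)

```text
t: 15.42
tcp_pos: [0.5016, 0.2629, 0.0173]
tool_rot: [0.0, -0.512, 0.859, 0.0]
wrist_force: [-6.7, 4.6, 2.1]
grip_width: 0.0123
grasp_force: 0.5
```

```bash
python3 -c "
from h import *
st()
"
```

```text
t 15.43 box [-88.6 354.5  17.3] world [0.5016 0.2629 0.0173] yaw_y 151.65 tilt [ 0.  0. -1.] Fbox [-7.48  3.23  2.07] w 0.0123 g 0.5
```

Emit:
arm_command(
  targets=[
    [[0,0,0],[0,0,0],1],
    [[0,0,0],[0,0,0],1],
    [[0,0,0],[0,0,-0.02],1],
    [[0,0,0],[0,0,-0.05],1],
    [[0,0,0],[0,0,-0.08],1],
  ],
)

```text
t: 16.05
tcp_pos: [0.499, 0.2617, 0.0905]
tool_rot: [-0.003, -0.512, 0.859, 0.0]
wrist_force: [1.2, -0.0, -2.5]
grip_width: 0.0102
grasp_force: 70.1
```

Emit:
arm_command(
  targets=[
    [[0,0,0],[0,0,-0.08],1],
    [[0,0,0],[0,0,-0.08],1],
    [[0,0,0],[0,0,-0.08],1],
    [[0,0,-0.05],[0,0,-0.05],1],
    [[0,0,-0.0467],[0,0,0],1],
  ],
)

```text
t: 16.68
tcp_pos: [0.5025, 0.2631, 0.2395]
tool_rot: [0.002, -0.638, 0.77, -0.001]
wrist_force: [0.2, 0.1, -2.6]
grip_width: 0.0108
grasp_force: 70.3
```

```bash
python3 -c "
from h import *
s,T=st()
Rb=R.from_euler('z',TH)
tg=Rb.apply([.0,.030,.2])+[C[0],C[1],0]
print(T.inv().apply(tg-s['tcp_pos'])/.5)
"
```

```text
t 16.68 box [-87.8 354.9 239.5] world [0.5025 0.2631 0.2395] yaw_y 169.34 tilt [ 0.004  0.001 -1.   ] Fbox [ 0.17  0.13 -2.65] w 0.0108 g 70.3
[ 0.65085012 -0.17201687  0.0781458 ]
```

Emit:
arm_command(
  targets=[
    [[0,0,0],[0.093,-0.0246,0],1],
    [[0,0,0],[0.093,-0.0246,0],1],
    [[0,0,0],[0.093,-0.0246,0],1],
    [[0,0,0],[0.093,-0.0246,0],1],
    [[0,0,0],[0.093,-0.0246,0],1],
  ],
)

```text
t: 17.3
tcp_pos: [0.5168, 0.0213, 0.2363]
tool_rot: [-0.001, -0.637, 0.771, 0.001]
wrist_force: [0.5, -0.4, -1.5]
grip_width: 0.0105
grasp_force: 70.3
```

Emit:
arm_command(
  targets=[
    [[0,0,0],[0.093,-0.0246,0],1],
    [[0,0,0],[0.093,-0.0246,0],1],
    [[0,0,0],[0,0,0.03],1],
    [[0,0,0],[0,0,0.03],1],
    [[0,0,0],[0,0,0],1],
  ],
)

```text
t: 17.92
tcp_pos: [0.522, -0.0717, 0.2043]
tool_rot: [-0.001, -0.637, 0.771, 0.002]
wrist_force: [-0.0, 0.2, -2.1]
grip_width: 0.0106
grasp_force: 70.2
```

```bash
cat >> h.py <<'E'
def scr(zlo,zhi):
    Rb=R.from_euler('z',TH)
    for n in('top','side'):
        p,d=cap(n); X=cloud(n,d); hsv=cv2.cvtColor(p,cv2.COLOR_RGB2HSV).astype(int)
        B=Rb.inv().apply((X-[C[0],C[1],0]).reshape(-1,3)).reshape(X.shape)*1000
        m=(d>0)&(hsv[...,1]<60)&(hsv[...,2]>120)&(B[...,2]>zlo)&(B[...,2]<zhi)&(abs(B[...,0])<130)&(abs(B[...,1]-30)<85)
        f=B[m]; print(n,len(f),'z',np.percentile(f[:,2],[5,50,95]).round(1),cv2.minAreaRect(f[:,:2].astype(np.float32)) if len(f)>5 else '', 'x',np.percentile(f[:,0],[1,99]).round(1),'y',np.percentile(f[:,1],[1,99]).round(1))
        cv2.imwrite(f'pics/scr_{n}.png',cv2.resize(p[100:290,220:430,::-1],None,fx=2.8,fy=2.8))
E
python3 -c "
from h import *
st(); scr(183,207)
"
```

```text
t 17.93 box [ -5.1  29.9 204.3] world [ 0.522  -0.0717  0.2043] yaw_y 169.14 tilt [-0.005  0.002 -1.   ] Fbox [-0.05  0.17 -2.06] w 0.0106 g 70.2
top 61 z [191.7 194.9 199.5] ((-18.8099365234375, -31.542987823486328), (8.733787536621094, 80.3180923461914), 85.06788635253906) x [-58.2  16. ] y [-33.5 -24.3]
side 650 z [188.6 194.  196.2] ((-5.885498046875, 29.878482818603516), (112.4789810180664, 135.1031494140625), 0.6143655180931091) x [-61.3  48.9] y [-36.7  93.4]
```

View pics/scr_side.png

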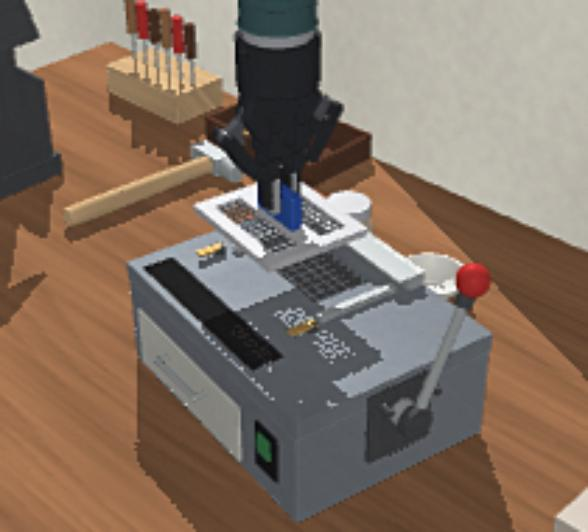

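Screen is held level over the box, between the guides within about 1.5 mm. Lowering in front of the lip.

Emit:
arm_command(
  targets=[
    [[0,0,0],[0.001,-0.017,0],1],
    [[0,0,0],[0.001,-0.017,0.03],1],
    [[0,0,0],[0,0,0.04],1],
    [[0,0,0],[0,0,0.03],1],
    [[0,0,0],[0,0,0.018],1],
  ],
)

```text
t: 18.65
tcp_pos: [0.5402, -0.0773, 0.1462]
tool_rot: [-0.001, -0.636, 0.771, 0.001]
wrist_force: [-0.8, -0.6, -2.5]
grip_width: 0.0103
grasp_force: 70.3
```

Emit:
arm_command(
  targets=[
    [[0,0,0],[0,0,0],1],
    [[0,0,0],[0,0,0.005],1],
    [[0,0,0],[0,0,0.004],1],
    [[0,0,0],[0,0,0],1],
    [[0,0,0],[0,0,0],1],
  ],
)

```text
t: 19.27
tcp_pos: [0.5409, -0.0775, 0.1436]
tool_rot: [0.0, -0.636, 0.771, -0.0]
wrist_force: [-0.2, -0.0, -2.0]
grip_width: 0.0108
grasp_force: 70.3
```

```bash
python3 -c "
from h import *
st(); scr(121,140)
"
```

```text
t 19.27 box [ 14.6  27.8 143.6] world [ 0.5409 -0.0775  0.1436] yaw_y 169.06 tilt [ 0.001 -0.    -1.   ] Fbox [-0.19 -0.06 -1.96] w 0.0108 g 70.3
top 267 z [121.6 129.7 137.5] ((0.14528656005859375, 29.640518188476562), (218.5944061279297, 169.1663360595703), 0.19138279557228088) x [-107.1  109. ] y [-54.4 113.8]
side 979 z [125.4 132.4 134.7] ((-1.3885269165039062, 27.251296997070312), (160.58270263671875, 223.17092895507812), 88.97058868408203) x [-54.7 106.9] y [-52.2 103.1]
```

View pics/scr_side.png

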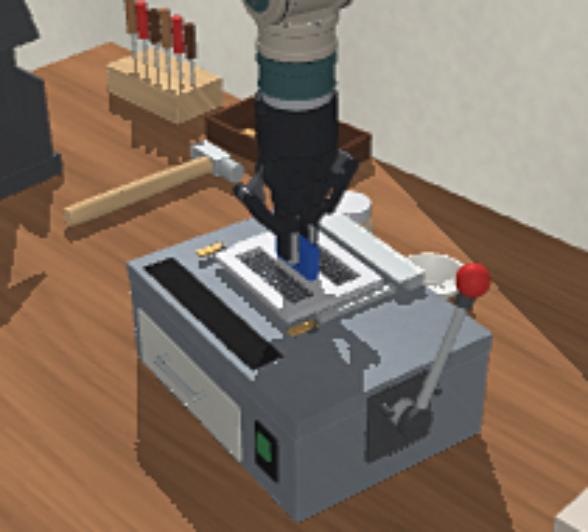

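Emit:
arm_command(
  targets=[
    [[0,0,0],[0,0,0.004],1],
    [[0,0,0],[0,0,0.004],1],
    [[0,0,0],[0,0,0.003],1],
    [[0,0,0],[0,0,0],1],
    [[0,0,0],[0,0,0],1],
  ],
)

```text
t: 20.0
tcp_pos: [0.5407, -0.0775, 0.1378]
tool_rot: [-0.0, -0.636, 0.771, 0.0]
wrist_force: [-0.1, -0.3, -2.9]
grip_width: 0.0107
grasp_force: 70.3
```

```bash
python3 -c "
from h import *
st()
"
```

```text
t 20.0 box [ 14.4  27.8 137.8] world [ 0.5407 -0.0775  0.1378] yaw_y 169.05 tilt [-0.  0. -1.] Fbox [-0.02 -0.27 -2.94] w 0.0107 g 70.3
```

Freely down among the guides, no contact yet. One more step down.

Emit:
arm_command(
  targets=[
    [[0,0,0],[0,0,0.002],1],
    [[0,0,0],[0,0,0.002],1],
    [[0,0,0],[0,0,0],1],
    [[0,0,0],[0,0,0],1],
    [[0,0,0],[0,0,0],1],
  ],
)

```text
t: 20.62
tcp_pos: [0.5411, -0.0775, 0.1374]
tool_rot: [0.0, -0.636, 0.771, -0.001]
wrist_force: [-3.0, 1.0, 7.0]
grip_width: 0.0108
grasp_force: 71.5
```

```bash
python3 -c "
from h import *
st(); 
"
```

```text
t 20.62 box [ 14.8  27.8 137.4] world [ 0.5411 -0.0775  0.1374] yaw_y 169.06 tilt [ 0.001 -0.    -1.   ] Fbox [-3.11  0.45  7.03] w 0.0108 g 71.5
```

Touching the box top at TCP z 137.4. Ease off a little and slide in under the lip.

Emit:
arm_command(
  targets=[
    [[0,0,0],[0,0,-0.002],1],
    [[0,0,0],[0,-0.008,0],1],
    [[0,0,0],[0,-0.008,0],1],
    [[0,0,0],[0,-0.008,0],1],
    [[0,0,0],[0,0,0],1],
  ],
)

```text
t: 21.25
tcp_pos: [0.5537, -0.08, 0.1374]
tool_rot: [0.001, -0.636, 0.771, -0.001]
wrist_force: [-0.4, 0.2, 4.7]
grip_width: 0.0105
grasp_force: 71.3
```

```bash
python3 -c "
from h import *
st(); 
"
```

```text
t 21.25 box [ 27.7  27.7 137.4] world [ 0.5537 -0.08    0.1374] yaw_y 169.06 tilt [ 0.002 -0.    -1.   ] Fbox [-0.46  0.14  4.7 ] w 0.0105 g 71.3
```

Emit:
arm_command(
  targets=[
    [[0,0,0],[0,-0.006,0],1],
    [[0,0,0],[0,-0.006,0],1],
    [[0,0,0],[0,-0.004,0],1],
    [[0,0,0],[0,0,0],1],
    [[0,0,0],[0,0,0],1],
  ],
)

```text
t: 21.88
tcp_pos: [0.5608, -0.0814, 0.1374]
tool_rot: [0.0, -0.636, 0.771, -0.0]
wrist_force: [-2.0, 0.8, 5.9]
grip_width: 0.0108
grasp_force: 71.5
```

```bash
python3 -c "
from h import *
st(); 
"
```

```text
t 21.88 box [ 34.9  27.7 137.4] world [ 0.5608 -0.0814  0.1374] yaw_y 169.06 tilt [ 0.001 -0.    -1.   ] Fbox [-2.1   0.4   5.91] w 0.0108 g 71.5
```

Emit:
arm_command(
  targets=[
    [[0,0,0],[0,-0.004,0],1],
    [[0,0,0],[0,-0.004,0],1],
    [[0,0,0],[0,-0.004,0],1],
    [[0,0,0],[0,0,0],1],
    [[0,0,0],[0,0,0],1],
  ],
)

```text
t: 22.5
tcp_pos: [0.5643, -0.0821, 0.1374]
tool_rot: [-0.001, -0.636, 0.771, 0.001]
wrist_force: [-7.4, 0.8, 11.1]
grip_width: 0.0105
grasp_force: 72.2
```

```bash
python3 -c "
from h import *
st(); 
"
```

```text
t 22.5 box [ 38.4  27.8 137.4] world [ 0.5643 -0.0821  0.1374] yaw_y 169.06 tilt [-0.004  0.    -1.   ] Fbox [-7.44 -0.65 11.13] w 0.0105 g 72.2
```

Emit:
arm_command(
  targets=[
    [[0,0,0],[0,-0.004,0],1],
    [[0,0,0],[0,-0.004,0],1],
    [[0,0,0],[0,0,0],1],
    [[0,0,0],[0,0,0],1],
    [[0,0,0],[0,0,0],1],
  ],
)

```text
t: 23.12
tcp_pos: [0.5667, -0.0825, 0.1374]
tool_rot: [-0.002, -0.636, 0.771, 0.002]
wrist_force: [-11.0, 2.6, 14.7]
grip_width: 0.0108
grasp_force: 72.6
```

```bash
python3 -c "
from h import *
st(); 
"
```

```text
t 23.12 box [ 40.9  27.8 137.4] world [ 0.5667 -0.0825  0.1374] yaw_y 169.06 tilt [-0.007  0.001 -1.   ] Fbox [-11.33   0.46  14.66] w 0.0108 g 72.6
```

Emit:
arm_command(
  targets=[
    [[0,0,0],[0,-0.003,-0.001],1],
    [[0,0,0],[0,-0.003,0],1],
    [[0,0,0],[0,0,0],1],
    [[0,0,0],[0,0,0],1],
    [[0,0,0],[0,0,0],1],
  ],
)

```text
t: 23.75
tcp_pos: [0.5669, -0.0825, 0.1376]
tool_rot: [-0.004, -0.636, 0.771, 0.004]
wrist_force: [-17.5, 2.4, 17.9]
grip_width: 0.0106
grasp_force: 73.2
```

```bash
python3 -c "
from h import *
st(); 
"
```

```text
t 23.75 box [ 41.   27.8 137.6] world [ 0.5669 -0.0825  0.1376] yaw_y 169.06 tilt [-0.012  0.002 -1.   ] Fbox [-17.66  -0.92  17.93] w 0.0106 g 73.2
```

Emit:
arm_command(
  targets=[
    [[0,0,0],[0,-0.003,0],1],
    [[0,0,0],[0,-0.002,0],1],
    [[0,0,0],[0,0,0],1],
    [[0,0,0],[0,0,0],1],
    [[0,0,0],[0,0,0],1],
  ],
)

```text
t: 24.38
tcp_pos: [0.567, -0.0825, 0.1377]
tool_rot: [-0.006, -0.636, 0.771, 0.006]
wrist_force: [-22.8, 3.7, 22.3]
grip_width: 0.0108
grasp_force: 74.0
```

```bash
python3 -c "
from h import *
st(); 
"
```

```text
t 24.38 box [ 41.1  27.8 137.7] world [ 0.567  -0.0825  0.1377] yaw_y 169.06 tilt [-0.017  0.002 -1.   ] Fbox [-23.09  -0.74  22.27] w 0.0108 g 74.0
```

Solid stop at box x = 41, where home should be. Relax the push to about 16 N and check.

Emit:
arm_command(
  targets=[
    [[0,0,0],[0,0.003,0],1],
    [[0,0,0],[0,0,0],1],
    [[0,0,0],[0,0,0],1],
    [[0,0,0],[0,0,0],1],
    [[0,0,0],[0,0,0],1],
  ],
)

```text
t: 25.0
tcp_pos: [0.5669, -0.0825, 0.1376]
tool_rot: [-0.005, -0.636, 0.771, 0.005]
wrist_force: [-20.3, 2.4, 20.0]
grip_width: 0.0105
grasp_force: 73.4
```

```bash
python3 -c "
from h import *
st(); scr(121,130); knob(); st()
"
```

```text
t 25.0 box [ 41.1  27.8 137.6] world [ 0.5669 -0.0825  0.1376] yaw_y 169.06 tilt [-0.014  0.002 -1.   ] Fbox [-20.39  -1.45  19.95] w 0.0105 g 73.4
top 194 z [121.2 126.5 129.6] ((0.38419342041015625, -39.428043365478516), (29.635255813598633, 218.3485107421875), 89.80950927734375) x [-105.7   94.5] y [-53.8 -25.6]
side 567 z [121.9 126.  128.6] ((-3.95123291015625, 26.800750732421875), (219.00613403320312, 166.7715606689453), 1.4677302837371826) x [-67.7  95.5] y [-52.4 106. ]
top 92 knob box [  55.1 -173.9  213.9] angle from upright 0.404
side 119 knob box [  53.2 -175.4  212.6] angle from upright 0.395
t 25.2 box [ 41.1  27.7 137.6] world [ 0.5669 -0.0826  0.1376] yaw_y 169.06 tilt [-0.014  0.002 -1.   ] Fbox [-20.79  -1.02  19.42] w 0.0106 g 73.4
```

View pics/scr_side.png

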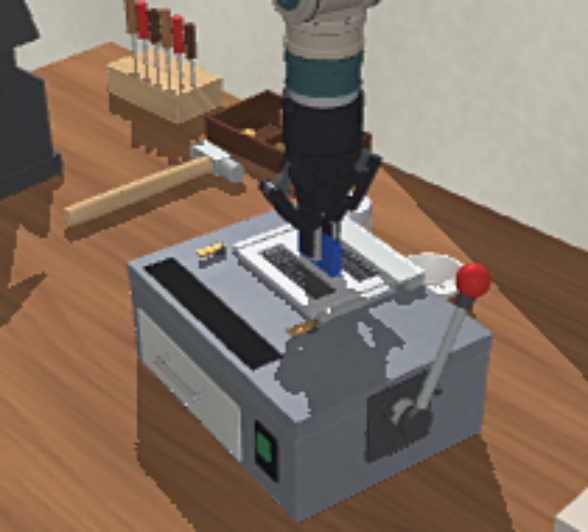

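Emit:
arm_command(
  targets=[
    [[0.003,0,0],[0,0.002,0],1],
    [[0,0,0],[0,0,0],1],
    [[0,0,0],[0,0,0],1],
    [[0,0,0],[0,0,0],1],
    [[0,0,0],[0,0,0],1],
  ],
)

```text
t: 25.82
tcp_pos: [0.5669, -0.0826, 0.1374]
tool_rot: [-0.001, -0.636, 0.771, 0.001]
wrist_force: [-17.6, 3.0, 17.9]
grip_width: 0.0103
grasp_force: 73.1
```

```bash
python3 -c "
from h import *
st()
Rb=R.from_euler('z',TH)
p,d=cap('side'); X=cloud('side',d); B=Rb.inv().apply((X-[C[0],C[1],0]).reshape(-1,3)).reshape(X.shape)*1000
hs=cv2.cvtColor(p,cv2.COLOR_RGB2HSV)
for lo,hi in((-60,-45),(-24,-19),(-15,-11),(-10,0),(48,58),(58,68),(68,74)):
    m=(d>0)&(B[...,0]>lo)&(B[...,0]<hi)&(B[...,1]>-25)&(B[...,1]<85)&(abs(B[...,2]-125)<10)&(hs[...,1]<70)
    print(lo,hi,m.sum(),np.median(B[m][:,2]).round(1),np.median(hs[m][:,2]))
st()
"
```

```text
t 25.82 box [ 41.1  27.7 137.4] world [ 0.5669 -0.0826  0.1374] yaw_y 169.06 tilt [-0.003 -0.    -1.   ] Fbox [-17.82  -0.36  17.94] w 0.0103 g 73.1
-60 -45 124 118.5 173.0
-24 -19 42 118.4 175.0
-15 -11 56 124.7 209.5
-10 0 73 126.4 246.0
48 58 16 124.9 189.0
58 68 17 122.3 84.0
68 74 17 122.5 61.0
t 25.88 box [ 41.1  27.8 137.4] world [ 0.5669 -0.0825  0.1374] yaw_y 169.06 tilt [-0.003 -0.    -1.   ] Fbox [-16.17  -0.92  16.97] w 0.0109 g 73.1
```

Screen top stands 7.9 mm above the box top at its front edge, so it is flat. It is on the stop at x = 41.1, pushed with about 17 N, tool upright. Handing in.

```bash
python3 -c "
from h import *
print(arm.finish_job())"
```

```text
the job is handed in; nothing more can be done
None
```

The job is handed in: I pulled the shaker lever to its stop and eased it back to rest, and the screen lies flat under the lip, held against the firm stop where home should be (box x = 41) with about 17 N, still gripped.

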